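# Tip the washed blue well plate upright against the draining fence

### The arm

A 6-joint arm with a two-finger parallel gripper is mounted at the origin on the work surface. World frame = base frame: x ahead of the robot, y to its left, z up, the work surface at z = 0. Lengths are in m, angles in rad, forces in N, time in s.
With the tool pointing down it reaches from about 0.15 to 0.775 m from the base axis. Payload 6.1 kg.
Tool frame: the origin (TCP) lies on the centre line of the jaws, within the pads' length; the fingertips stand 14 mm ahead of it and the grasp point (between the pads) lies 5 mm behind it; z points along the fingers, y is the direction in which the jaws open and shut (so a half turn about z gives the same grasp; the last joint's range is limited). The gripper opens to 85 mm and grips with 20 to 120 N. Pads are 22 mm wide; open, the fingers measure 114 mm over their backs; the gripper's body (76 mm by 85 mm) begins 54 mm behind the grasp point. The pads swing forward as they close: fully open they stand 13 mm farther back than shut.
Start: joints at [1.346, 0.126, -0.04, 1.405, 0, 1.571], TCP at [0.117, 0.512, 0.245] pointing down, gripper open.
Joint ranges: [-2.72, 2.72], [-0.95, 1.95], [-1.27, 1.35], [-1.78, 2.02], [-1.46, 1.47], [-3.14, 3.14]. Speed limits (rad/s): [2.39, 2.39, 3.01, 3.14, 3.14, 3.14].

### API

Orientations are given as a unit quaternion [x, y, z, w].
In Python, from cell import sensors, cams, order gives the robot as it stands. The module is installed in compiled form; this text tells all that it offers.
- The arm moves only by the tool play_rows, never from a script. Its argument "moves" is a list of rows, each a list of 7 numbers: the shift along the world's x, y, z in units of 25 mm (1.0 is 25 mm), then the turn, a rotation vector about the world's x, y, z in degrees, then the opening, from -1 (shut) to 1 (fully open), so that 0 is half open. A call has 1 to 8 rows; each row is the pose to reach, as a shift and turn from the pose measured when the call began; what a row does not reach only later rows make up. A row lasts 1/8 s, in which the tool goes at most 62.5 mm and 10.7 degrees, less where a joint would pass 70% of its speed; a pose out of reach is approached as far as the arm can. A call with a gripper value outside its range is refused whole. The fingers move at their own pace and stop on an object; "newtons" is the grip in N (left out, the last holds). Time passes only in rows, so rows that repeat a pose let the fingers close. It gives the time, the measured TCP pose, the force and the opening at its end, in the units of the state.
- sensors.get_state(): the state, without advancing time (a new reading comes with each control period).
- cams.capture(name): name is "scene" or "side" or "wrist"; returns the picture (400x640x3 uint8, red, green, blue); there is no depth.
- cams.camera_model(name): a dict with "mtx" (3x3 intrinsics, pixels), "extrinsics" (4x4, takes a point from world to camera coordinates); the wrist camera has in their place "tool_from_camera" (4x4, takes a point from camera to tool coordinates, whose origin is the TCP and whose axes are the flange's). Camera axes: x right, y up, looking along -z (the intrinsics and any distortion apply to the point x, -y, -z); pixel columns grow to the right and rows downward; lengths in m; the calibration is good to about 2 mm. A picture is of the moment at which its call begins: read the wrist's pose just before it. camera_model takes no time and is no camera call.
- order.hand_in(): hands the job in, once; it reports no verdict.
The state is a dict: "time_s": time; "joint_positions": joint angles; "joint_velocities": joint speeds; "effort": joint torques, N m; "tcp_pos": TCP position; "ee_rot": TCP orientation; "ft_force": force on the tool from outside, world axes, zero at the start; "ft_torque": the same for the moment, N m; "grip_width": finger opening in m.
Only numpy, scipy, OpenCV 4.12 (cv2) and the standard library are available. Lean on these libraries where they do the work, as an engineer would, in place of code of your own. Each camera call takes 0.05 s, during which the arm holds its last target.

### The job

Two washed well plates lie in the draining rack, each propped up on the rod with its far edge at the foot of the fence. Push the blue one up and over so that it pivots on that lower edge, without lifting it off the rack, until it stands upright, leaning flat on the fence. Leave the white plate lying as it is and the amber bottle where it stands.

Things in the scene. Friction and masses are not known exactly. Their poses are not given: they have to be found in the camera images.
- blue_plate: Blue 24-well plate, 128 x 86 x 14 mm, 110 g, loose, in the rack's left or right place. Origin at its centre; x along the 128 mm, z out of the wells' face. It slopes 32 deg, wells up: +x end on the ledge at the fence's foot; -x end raised towards the robot, underside edge 79 mm above the bench, overhanging the rod 46 mm so fingers reach under. Upright, x points down, wells face the fence.
- white_plate: Bystander, stays lying: a white plate of the same size, frame and slope in the rack's other place, 124 mm (give or take 12) from the blue one, centre to centre.
- rack: Fixed. Origin at bench height below the fence's foot, mid-width; x away from the robot (push direction), y along the fence, z up. Aluminium fence 270 mm wide, 95 tall, leans back 10 deg; at its foot (x 0, z 10 mm) a white ledge square to it: a plate pushed past vertical drops flush on the fence. Plates' lower edge: x -6, z 11 mm. 8 mm rod: x -77, z 51 mm. Tip box 60 mm tall 235-270 mm to -y.
- amber_bottle: Bystander: amber bottle with white cap, 68 mm diameter, 150 mm tall, on the bench 235 to 265 mm to the +y side of the rack's middle. Origin at the centre of its underside.
Things that resemble listed ones, but are neither listed nor needed, are in the scene too. There is more than one size of the blue_plate; the job needs the largest.

How it is judged:
By the outcome, as a careful person would: the job done as asked, in the order asked, and still so for the second after the job is handed in, with the robot touching nothing.
It also fails if it takes over 38 s, if anything falls off the work surface, if the arm or the gripper's body presses on something with over 40 N, if the wrist force passes 120 N, or if a joint passes its speed limit or range.

## Working session

There is one attempt and no reset: what is moved stays moved. The work goes in short steps, Python scripts to look and compute and a tool call to move; the robot and the scene stay as the last step left them, time stands still between calls to the robot, and variables do not carry over. Pictures are saved under pics/ and viewed, and the job is handed in when it is done.

Besides the shell and the picture viewer there is one more tool, called as name([rows], argument=value, ...), one row to a line, values as JSON. play_rows: Moves the arm, as the interface text tells. Its arguments: {"type":"object","properties":{"moves":{"type":"array"},"newtons":{"type":"number"}},"required":["moves"]}

```bash
mkdir -p pics
python3 - <<'E'
from cell import sensors,cams
import cv2,numpy as np
s=sensors.get_state();print(s)
for n in("scene","side"):
    im=cams.capture(n);cv2.imwrite(f"pics/{n}0.png",im[:,:,::-1])
    m=cams.camera_model(n);print(n,{k:np.round(v,4).tolist() if not isinstance(v,str) else v for k,v in m.items()})
m=cams.camera_model("wrist");print(m)
E
```

```text
{'time_s': 0.0, 'joint_positions': array([ 1.34597458e+00,  1.26380864e-01, -4.06081810e-02,  1.40541866e+00,
       -1.09521452e-05,  1.57079803e+00]), 'joint_velocities': array([ 0.00080058,  0.00021853,  0.00086107, -0.00055438,  0.00170787,
        0.00093552]), 'effort': array([ 2.89376367e-04, -4.35909784e+01,  3.52925563e+01,  1.72560511e-02,
       -1.61669723e-04, -1.41577043e-06]), 'tcp_pos': array([0.11695481, 0.51140313, 0.24452793]), 'ee_rot': array([ 1.12175090e-01,  9.93688130e-01, -8.01216276e-04, -8.49351675e-05]), 'ft_force': array([-0.20414589, -0.98831557, -0.01801417]), 'ft_torque': array([ 0.0047172 ,  0.02007719, -0.04785463]), 'grip_width': 0.08518769170973368}
scene {'mtx': [[459.5015, 0.0, 323.3263], [0.0, 459.5015, 201.977], [0.0, 0.0, 1.0]], 'extrinsics': [[0.8144, 0.5801, 0.0141, -0.5394], [-0.4932, 0.6792, 0.5435, 0.1857], [0.3057, -0.4496, 0.8393, -1.2279], [0.0, 0.0, 0.0, 1.0]]}
side {'mtx': [[482.4641, 0.0, 332.1096], [0.0, 482.4641, 203.689], [0.0, 0.0, 1.0]], 'extrinsics': [[0.9496, -0.3135, -0.0087, -0.497], [0.2417, 0.7139, 0.6572, -0.2391], [-0.1998, -0.6262, 0.7536, -0.746], [0.0, 0.0, 0.0, 1.0]]}
{'mtx': array([[313.25293214,   0.        , 316.88366674],
       [  0.        , 313.25293214, 199.51871758],
       [  0.        ,   0.        ,   1.        ]]), 'tool_from_camera': array([[ 9.24374674e-04,  9.59646665e-01,  2.81207084e-01,
         7.20213316e-02],
       [ 9.99999534e-01, -9.65519705e-04,  7.76481754e-06,
        -5.06426361e-04],
       [ 2.78962462e-04,  2.81206946e-01, -9.59647110e-01,
        -1.28055197e-01],
       [ 0.00000000e+00,  0.00000000e+00,  0.00000000e+00,
         1.00000000e+00]])}
```

View pics/scene0.png

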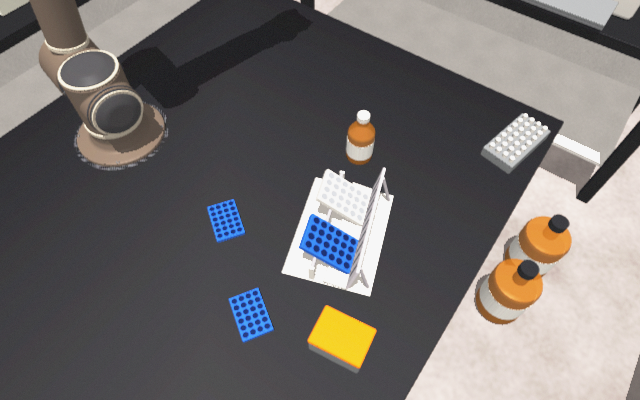

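View pics/side0.png

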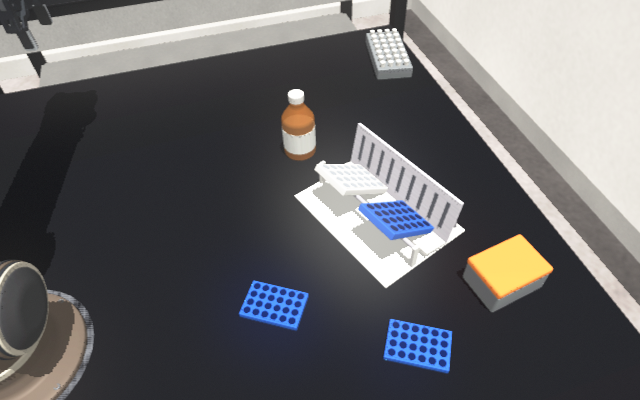

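The scene view shows the blue plate in the rack at (330,243), with smaller blue lookalikes on the bench at (226,220) and (250,315). The side view has the rack plate at (396,218) and the lookalikes at (274,305) and (419,345). The white plate is at (345,195) and the bottle at (361,138). The rack plate, sloping and larger, is the one to move, so I'll check it in a close crop.

Run:
```python
import cv2,numpy as np
a=cv2.imread("pics/scene0.png")[160:300,270:410];b=cv2.imread("pics/side0.png")[115:285,290:470]
cv2.imwrite("pics/crA.png",cv2.resize(a,None,fx=4.2,fy=4.2,interpolation=cv2.INTER_CUBIC))
cv2.imwrite("pics/crB.png",cv2.resize(b,None,fx=3.5,fy=3.5,interpolation=cv2.INTER_CUBIC))
```

```text
(no output)
```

View pics/crA.png

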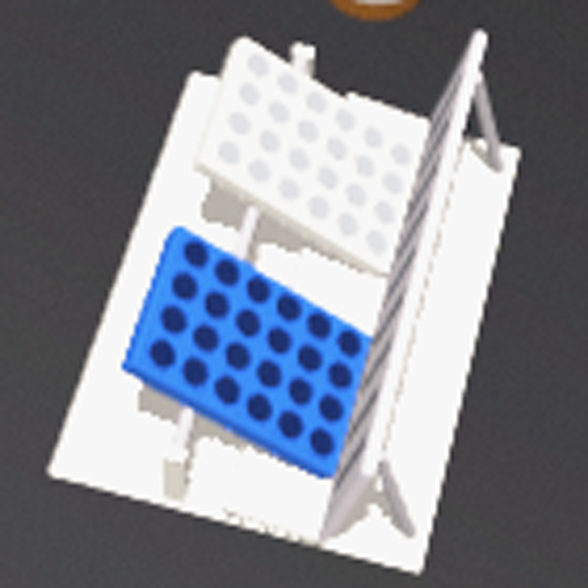

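View pics/crB.png

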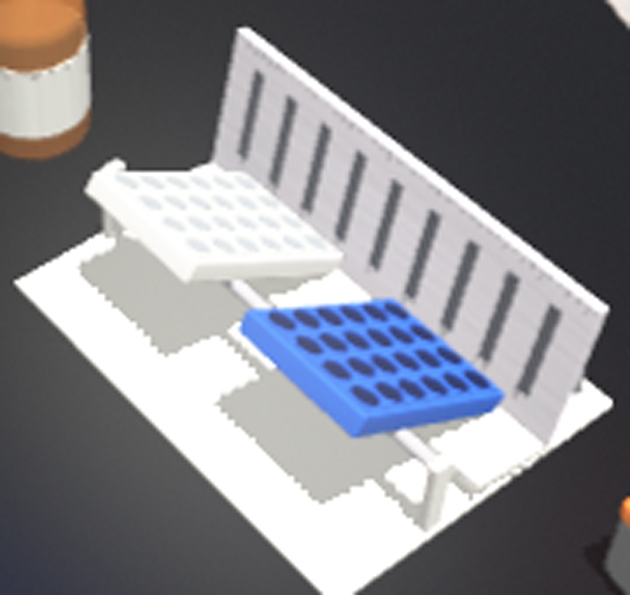

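The crop confirms it: the blue plate lies propped on the rod, in the −y place, with its wells up. Next I'll triangulate it.

```bash
cat > h.py <<'E'
import numpy as np,cv2
from cell import sensors,cams
CM={n:cams.camera_model(n) for n in("scene","side","wrist")}
def ray(n,p,T=None):
    m=CM[n];K=m["mtx"];d=np.array([(p[0]-K[0,2])/K[0,0],-(p[1]-K[1,2])/K[1,1],-1])
    E=np.linalg.inv(m["extrinsics"]) if n!="wrist" else T@m["tool_from_camera"]
    d=E[:3,:3]@d;return E[:3,3],d/np.linalg.norm(d)
def plane(n,p,z,T=None):
    o,d=ray(n,p,T);return o+d*(z-o[2])/d[2]
def tri(pa,pb):
    o1,d1=ray("scene",pa);o2,d2=ray("side",pb)
    s=np.linalg.lstsq(np.c_[d1,-d2],o2-o1,rcond=None)[0]
    a=o1+s[0]*d1;b=o2+s[1]*d2;return (a+b)/2,np.linalg.norm(a-b)
def proj(n,P):
    m=CM[n];c=m["extrinsics"]@np.r_[P,1];q=m["mtx"]@np.array([c[0],-c[1],-c[2]]);return q[:2]/q[2]
E
python3 - <<'E'
from h import *
A=lambda x,y:(270+x/4.2,160+y/4.2)
B=lambda x,y:(290+x/3.5,115+y/3.5)
for k,a,b in [("fenceL",A(482,36),B(245,30)),("fenceR",A(374,468),B(606,308)),
 ("blue raised +y top",A(182,230),B(250,309)),("blue raised -y top",A(138,358),B(365,410)),
 ("white raised -y top",A(208,163),B(195,262)),("white low -y",A(388,272),B(342,262)),("blue low -y top",A(340,470),B(500,390)),
 ("rodR end",A(178,465),B(437,470))]:
    p,g=tri(a,b);print(k,np.round(p,4),"gap",round(g,4))
for k,n,p in [("base nl","scene",A(192,75)),("base nr","scene",A(50,472)),("base fr","scene",A(422,572)),("base fl","scene",A(518,150)),
 ("base nl","side",B(18,282)),("base nr","side",B(340,595)),("base fr","side",B(612,402))]:
    print(k,n,np.round(plane(n,p,0.003),4))
# mask of blue
for n in("scene","side"):
    im=cv2.imread(f"pics/{n}0.png");h=cv2.cvtColor(im,cv2.COLOR_BGR2HSV)
    m=cv2.inRange(h,(100,120,60),(125,255,255))
    c,_=cv2.findContours(m,0,2)
    for q in c:
        if cv2.contourArea(q)>100: print(n,cv2.contourArea(q),cv2.approxPolyDP(cv2.convexHull(q),2.5,True)[:,0].tolist())
E
```

```text
fenceL [0.6619 0.2401 0.1   ] gap 0.0007
fenceR [ 0.7538 -0.0095  0.0998] gap 0.0018
blue raised +y top [0.5964 0.0535 0.0851] gap 0.0038
blue raised -y top [ 0.6243 -0.0221  0.0872] gap 0.0
white raised -y top [0.5822 0.0961 0.0815] gap 0.0022
white low -y [0.6809 0.129  0.016 ] gap 0.0021
blue low -y top [0.7244 0.0161 0.016 ] gap 0.0004
rodR end [ 0.661  -0.0384  0.0417] gap 0.0039
base nl scene [0.5087 0.1826 0.003 ]
base nr scene [ 0.5992 -0.0688  0.003 ]
base fr scene [ 0.7871 -0.0013  0.003 ]
base fl scene [0.6941 0.2509 0.003 ]
base nl side [0.5065 0.1833 0.003 ]
base nr side [ 0.6007 -0.0654  0.003 ]
base fr side [ 0.7836 -0.0015  0.003 ]
scene 1501.0 [[257, 287], [273, 330], [243, 342], [228, 298]]
scene 1921.0 [[312, 214], [357, 240], [349, 272], [299, 247]]
scene 1070.5 [[233, 199], [244, 234], [218, 242], [207, 206]]
side 2726.0 [[389, 319], [452, 331], [449, 371], [445, 373], [385, 360], [383, 354]]
side 2316.5 [[253, 280], [308, 293], [296, 330], [239, 316]]
side 1665.0 [[433, 227], [429, 232], [390, 239], [359, 207], [368, 203], [402, 201]]
```

Run:
```python
from h import *
for k,n,p in [("dec1","scene",(226,220)),("dec2","scene",(250,315)),("bottle cap","scene",(363,117)),("bottle base","scene",(360,160)),("box","scene",(342,337))]:
    z={"dec1":.014,"dec2":.014,"bottle cap":.148,"bottle base":0,"box":.06}[k]
    print(k,np.round(plane(n,p,z),3))
print("cap tri",tri((363,116),(296,96)))
th=np.radians(20);X=np.array([np.cos(th),np.sin(th)]);Y=np.array([-X[1],X[0]])
pts={"fL":(.6619,.2401),"fR":(.7538,-.0095)}
O=np.array([.6925,.110])
for k,p in dict(fL=(.6619,.2401),fR=(.7538,-.0095),bl1=(.5964,.0535),bl2=(.6243,-.0221),bl3=(.7244,.0161),w1=(.5822,.0961),w2=(.6809,.129),
 bnl=(.5076,.183),bnr=(.6,-.067),bfr=(.785,-.0014),bfl=(.6941,.2509),rod=(.661,-.0384)).items():
    d=np.array(p)-O;print(k,np.round([d@X,d@Y],4))
print("yaw top",np.degrees(np.arctan2(.0919,.2496)),"blue edge",np.degrees(np.arctan2(.0279,.0756)))
```

```text
dec1 [ 0.416 -0.044  0.014]
dec2 [ 0.609 -0.185  0.014]
bottle cap [0.557 0.304 0.148]
bottle base [0.567 0.298 0.   ]
box [ 0.794 -0.125  0.06 ]
cap tri (array([0.55294207, 0.31045216, 0.14338653]), np.float64(5.61748350438785e-05))
fL [0.0157 0.1327]
fR [ 0.0167 -0.1333]
bl1 [-0.1096 -0.0202]
bl2 [-0.1093 -0.1008]
bl3 [-0.0021 -0.0991]
w1 [-0.1084  0.0247]
w2 [-0.0044  0.0218]
bnl [-0.1488  0.1318]
bnr [-0.1475 -0.1347]
bfr [ 0.0488 -0.1363]
bfl [0.0497 0.1319]
rod [-0.0804 -0.1287]
yaw top 20.213157079275476 blue edge 20.256462174523122
```

play_rows([
  [1.4,-1.9,0,0,0,-7,-1],
  [2.8,-3.8,0,0,0,-14,-1],
  [4.2,-5.7,0,0,0,-21,-1],
  [5.6,-7.6,0,0,0,-28,-1],
  [7,-9.5,0,0,0,-35,-1],
  [8.4,-11.4,0,0,0,-42,-1],
  [9.8,-13.3,0,0,0,-49,-1],
  [11,-15,0,0,0,-57,-1],
], newtons=40)

```text
time_s: 1.1
tcp_pos: [0.3927, 0.1345, 0.2444]
ee_rot: [0.575, 0.818, -0.001, -0.0]
ft_force: [0.6, 1.2, 0.3]
grip_width: 0.0001
```

play_rows([
  [0.6,-0.7,0,2.8,-7.6,0,-1],
  [1.2,-1.4,0,5.6,-15.3,0,-1],
  [1.9,-2.2,0,8.3,-22.9,0,-1],
  [2.6,-3,0,11.1,-30.6,0,-1],
  [3.3,-3.7,0,13.9,-38.2,0,-1],
  [4,-4.5,0,16.7,-45.8,0,-1],
  [4.6,-5.2,0,19.4,-53.5,0,-1],
  [5.3,-5.9,0,22.2,-61.1,0,-1],
])

```text
time_s: 2.1
tcp_pos: [0.5248, -0.0137, 0.2451]
ee_rot: [0.484, 0.689, 0.441, 0.309]
ft_force: [2.5, 0.6, -0.9]
grip_width: -0.0003
```

Run:
```python
from h import *
from scipy.spatial.transform import Rotation as R
s=sensors.get_state();print(np.round(s["joint_positions"],3),s["tcp_pos"]);print(np.round(R.from_quat(s["ee_rot"]).as_matrix(),3))
a=cams.capture("side");b=cams.capture("wrist");c=cams.capture("scene")
cv2.imwrite("pics/s1.png",np.vstack([np.hstack([cv2.resize(x,(400,250)) for x in (a,c)]),np.hstack([cv2.resize(b,(400,250)),np.zeros((250,400,3),np.uint8)])])[:,:,::-1])
```

```text
[-0.34  -0.489 -1.052 -0.024  0.614  1.24 ] [ 0.52478351 -0.01368701  0.24505555]
[[-0.34   0.394  0.854]
 [ 0.94   0.142  0.309]
 [ 0.001  0.908 -0.419]]
```

View pics/s1.png

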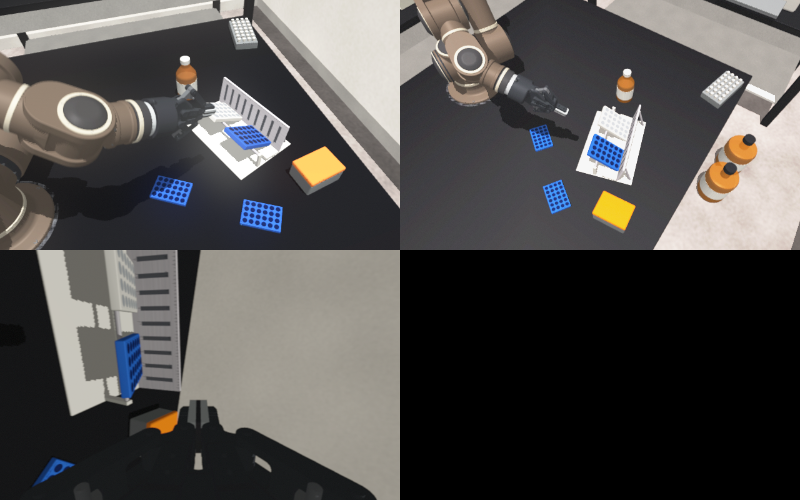

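The wrist view shows the blue plate at about (130,365) of the composite, ahead of the shut fingers. The side and scene views show clear space for the descent in front of the rack.

play_rows([
  [0,0,-1.2,0,0,0,-1],
  [0,0,-2.4,0,0,0,-1],
  [0,0,-3.6,0,0,0,-1],
  [0,0,-4.8,0,0,0,-1],
  [0,0,-6,0,0,0,-1],
  [0,0,-7,0,0,0,-1],
  [0,0,-7.9,0,0,0,-1],
  [0,0,-7.9,0,0,0,-1],
])

```text
time_s: 3.25
tcp_pos: [0.5462, -0.0267, 0.0567]
ee_rot: [0.488, 0.7, 0.433, 0.289]
ft_force: [-0.2, 0.4, 0.2]
grip_width: 0.0
```

Run:
```python
from h import *
s=sensors.get_state();print(np.round(s["joint_positions"],3),s["tcp_pos"],s["ft_force"])
a=cams.capture("side");b=cams.capture("wrist");c=cams.capture("scene")
cv2.imwrite("pics/s2.png",np.vstack([np.hstack([cv2.resize(a[100:300,220:540],(400,250)),cv2.resize(c[100:300,180:500],(400,250))]),np.hstack([cv2.resize(b,(400,250)),np.zeros((250,400,3),np.uint8)])])[:,:,::-1])
```

```text
[-0.36  -0.003 -1.261 -0.652  0.637  1.199] [ 0.54623078 -0.02672279  0.0566754 ] [-0.24726406  0.41983208  0.21483965]
```

View pics/s2.png

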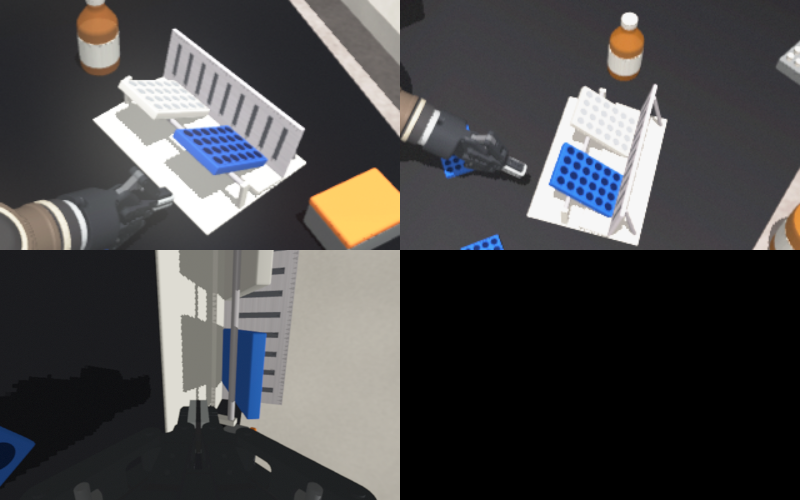

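```bash
cat >> h.py <<'E'
from scipy.spatial.transform import Rotation as R
th=np.radians(20);X=np.array([np.cos(th),np.sin(th),0]);Y=np.array([-X[1],X[0],0]);Z=np.array([0,0,1.]);O=np.array([.6925,.110,0])
def want(x,y,z,pitch):
    """rack coords of TCP (m), pitch deg down -> shift units, rotvec deg"""
    s=sensors.get_state();p=np.radians(pitch)
    P=O+x*X+y*Y+z*Z;tz=np.cos(p)*X-np.sin(p)*Z;ty=np.sin(p)*X+np.cos(p)*Z;tx=np.cross(ty,tz)
    Rt=R.from_matrix(np.c_[tx,ty,tz]);r=(Rt*R.from_quat(s["ee_rot"]).inv()).as_rotvec(degrees=True)
    return np.round((P-s["tcp_pos"])/.025,2),np.round(r,1)
def here():
    s=sensors.get_state();d=s["tcp_pos"]-O;return np.round([d@X,d@Y,d[2]],4),np.round(R.from_quat(s["ee_rot"]).as_matrix()[:,2],3),np.round(s["joint_positions"],3),np.round(s["ft_force"],1)
E
python3 - <<'E'
from h import *
print(here())
print(want(-.15,-.059,.05,25),want(-.111,-.059,.05,25))
E
```

```text
(array([-0.1846, -0.0784,  0.0588]), array([ 0.83 ,  0.323, -0.454]), array([-0.361, -0.008, -1.263, -0.654,  0.638,  1.199]), array([ 0. , -0. , -0.1]))
(array([ 1.03,  1.2 , -0.35]), array([-0.1, -2.2, -0.9])) (array([ 2.5 ,  1.74, -0.35]), array([-0.1, -2.2, -0.9]))
```

play_rows([
  [0.3,0.4,-0.1,0,-0.6,-0.2,-1],
  [0.7,0.8,-0.2,0,-1.2,-0.5,-1],
  [1,1.2,-0.35,0,-2.2,-0.9,-1],
  [1,1.2,-0.35,0,-2.2,-0.9,-1],
  [1.4,1.35,-0.35,0,-2.2,-0.9,-1],
  [1.8,1.5,-0.35,0,-2.2,-0.9,-1],
  [2.1,1.6,-0.35,0,-2.2,-0.9,-1],
  [2.1,1.6,-0.35,0,-2.2,-0.9,-1],
])

```text
time_s: 4.4
tcp_pos: [0.5991, 0.0134, 0.0503]
ee_rot: [0.484, 0.69, 0.441, 0.308]
ft_force: [-0.3, 0.4, -0.3]
grip_width: 0.0001
```

Run:
```python
from h import *
print(here())
print(want(-.111,-.059,.05,25))
a=cams.capture("side");b=cams.capture("wrist");c=cams.capture("scene")
cv2.imwrite("pics/s3.png",np.vstack([np.hstack([cv2.resize(a[130:255,290:490],(400,250)),cv2.resize(c[150:300,220:460],(400,250))]),np.hstack([cv2.resize(b,(400,250)),np.zeros((250,400,3),np.uint8)])])[:,:,::-1])
```

```text
(array([-0.1208, -0.0589,  0.0503]), array([ 0.852,  0.31 , -0.422]), array([-0.203,  0.144, -1.243, -0.887,  0.496,  1.317]), array([-0.3,  0.4, -0.3]))
(array([ 0.37,  0.13, -0.01]), array([-0.1,  0. ,  0. ]))
```

View pics/s3.png

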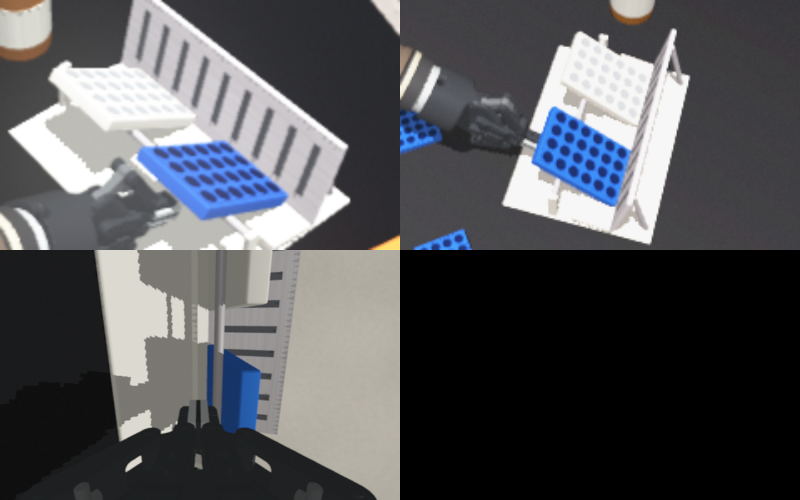

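The fingertips are just under the plate's raised edge, mid-width, with the rod ahead of them. The clearances agree with the model, so I'll move in a little further and start to lift.

play_rows([
  [0.22,0.08,0,0,0,0,-1],
  [0.22,0.08,0.2,0,0,0,-1],
  [0.22,0.08,0.4,0,0,0,-1],
  [0.35,0.13,0.58,0,0,0,-1],
  [0.48,0.18,0.75,0,0,0,-1],
  [0.62,0.23,0.93,0,0,0,-1],
  [0.76,0.28,1.1,0,0,0,-1],
  [0.76,0.28,1.1,0,0,0,-1],
])

```text
time_s: 5.55
tcp_pos: [0.6178, 0.0203, 0.0782]
ee_rot: [0.484, 0.69, 0.441, 0.308]
ft_force: [0.0, 0.1, -0.3]
grip_width: 0.0003
```

Run:
```python
from h import *
print(here())
print(want(-.079,-.059,.092,25),want(-.055,-.059,.0985,25))
a=cams.capture("side");b=cams.capture("wrist");c=cams.capture("scene")
cv2.imwrite("pics/s4.png",np.vstack([np.hstack([cv2.resize(a[130:255,290:490],(400,250)),cv2.resize(c[150:300,220:460],(400,250))]),np.hstack([cv2.resize(b,(400,250)),np.zeros((250,400,3),np.uint8)])])[:,:,::-1])
```

```text
(array([-0.1009, -0.0588,  0.0782]), array([ 0.852,  0.31 , -0.421]), array([-0.176,  0.078, -1.186, -0.772,  0.472,  1.332]), array([ 0. ,  0.1, -0.3]))
(array([0.83, 0.29, 0.55]), array([-0.1,  0.1,  0. ])) (array([1.73, 0.62, 0.81]), array([-0.1,  0.1,  0. ]))
```

View pics/s4.png

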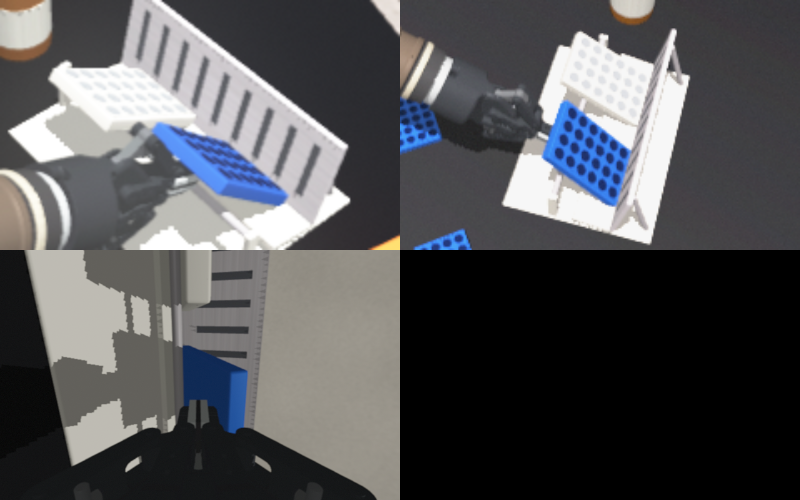

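The plate has pivoted to about 45°, and its lower edge is still at the fence's foot. I'll carry on along the arc.

play_rows([
  [0.2,0.07,0.16,0,0,0,-1],
  [0.4,0.14,0.3,0,0,0,-1],
  [0.62,0.22,0.43,0,0,0,-1],
  [0.83,0.29,0.55,0,0,0,-1],
  [1.13,0.4,0.66,0,0,0,-1],
  [1.43,0.51,0.75,0,0,0,-1],
  [1.73,0.62,0.81,0,0,0,-1],
  [1.73,0.62,0.81,0,0,0,-1],
])

```text
time_s: 6.7
tcp_pos: [0.6611, 0.036, 0.0978]
ee_rot: [0.484, 0.691, 0.441, 0.308]
ft_force: [0.2, -0.1, -0.5]
grip_width: -0.0003
```

Run:
```python
from h import *
print(here())
print(want(-.0394,-.059,.0994,25),want(-.024,-.059,.0974,25),want(-.0166,-.059,.0958,25))
a=cams.capture("side");b=cams.capture("wrist");c=cams.capture("scene")
cv2.imwrite("pics/s5.png",np.vstack([np.hstack([cv2.resize(a[130:255,290:490],(400,250)),cv2.resize(c[150:300,220:460],(400,250))]),np.hstack([cv2.resize(b,(400,250)),np.zeros((250,400,3),np.uint8)])])[:,:,::-1])
```

```text
(array([-0.0548, -0.0588,  0.0978]), array([ 0.852,  0.31 , -0.422]), array([-0.121,  0.091, -1.09 , -0.7  ,  0.424,  1.36 ]), array([ 0.2, -0.1, -0.5]))
(array([0.58, 0.2 , 0.06]), array([-0.1,  0. ,  0. ])) (array([ 1.16,  0.41, -0.02]), array([-0.1,  0. ,  0. ])) (array([ 1.44,  0.52, -0.08]), array([-0.1,  0. ,  0. ]))
```

View pics/s5.png

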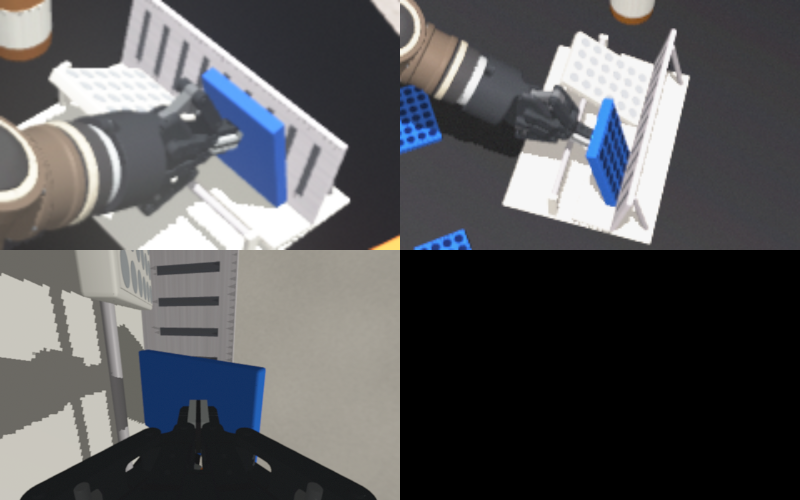

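The plate is at about 75°, square to the fence, and the white plate is untouched. Now I'll go slowly past vertical.

play_rows([
  [0.15,0.05,0.03,0,0,0,-1],
  [0.3,0.1,0.05,0,0,0,-1],
  [0.45,0.16,0.06,0,0,0,-1],
  [0.6,0.21,0.06,0,0,0,-1],
  [0.75,0.26,0.04,0,0,0,-1],
  [0.9,0.32,0.02,0,0,0,-1],
  [1.05,0.37,0,0,0,0,-1],
  [1.16,0.41,-0.02,0,0,0,-1],
])

```text
time_s: 7.85
tcp_pos: [0.6894, 0.0461, 0.0965]
ee_rot: [0.484, 0.691, 0.44, 0.308]
ft_force: [0.2, -0.7, 0.2]
grip_width: 0.0
```

Run:
```python
from h import *
print(here())
print(want(-.0166,-.059,.0958,25))
a=cams.capture("side");b=cams.capture("wrist");c=cams.capture("scene")
cv2.imwrite("pics/s6.png",np.vstack([np.hstack([cv2.resize(a[130:255,290:490],(400,250)),cv2.resize(c[150:300,220:460],(400,250))]),np.hstack([cv2.resize(b,(400,250)),np.zeros((250,400,3),np.uint8)])])[:,:,::-1])
```

```text
(array([-0.0248, -0.059 ,  0.0965]), array([ 0.851,  0.31 , -0.423]), array([-0.091,  0.138, -1.038, -0.7  ,  0.397,  1.376]), array([ 0.2, -0.7,  0.2]))
(array([ 0.31,  0.11, -0.03]), array([-0.1, -0.1,  0. ]))
```

View pics/s6.png

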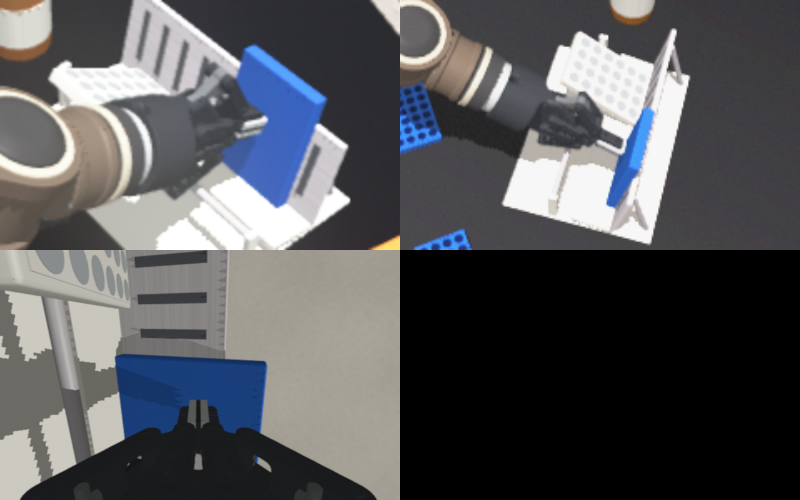

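play_rows([
  [0.08,0.03,0,0,0,0,-1],
  [0.16,0.06,-0.02,0,0,0,-1],
  [0.24,0.09,-0.03,0,0,0,-1],
  [0.28,0.1,-0.03,0,0,0,-1],
])

```text
time_s: 8.5
tcp_pos: [0.6943, 0.048, 0.0957]
ee_rot: [0.485, 0.69, 0.44, 0.308]
ft_force: [-37.3, -11.6, 20.3]
grip_width: -0.0
```

Run:
```python
from h import *
print(here())
a=cams.capture("side");c=cams.capture("scene")
cv2.imwrite("pics/s7.png",np.hstack([cv2.resize(a[130:255,340:465],(400,400)),cv2.resize(c[170:300,290:420],(400,400))])[:,:,::-1])
```

```text
(array([-0.0195, -0.0589,  0.0957]), array([ 0.852,  0.31 , -0.423]), array([-0.086,  0.148, -1.029, -0.702,  0.392,  1.379]), array([-37.3, -11.6,  20.3]))
```

View pics/s7.png

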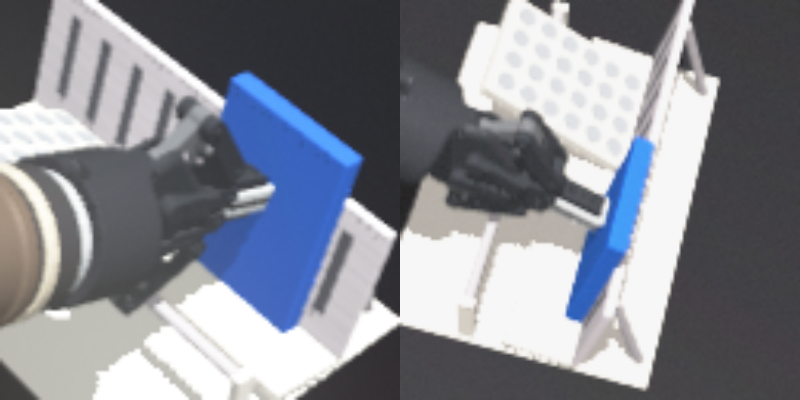

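It presses flat against the fence with about 40 N of reaction, so it is flush. I'll back straight off.

play_rows([
  [-0.15,-0.05,0,0,0,0,-1],
  [-0.35,-0.13,0,0,0,0,-1],
  [-0.8,-0.29,0,0,0,0,-1],
  [-1.5,-0.55,0.1,0,0,0,-1],
  [-2.3,-0.84,0.4,0,0,0,-1],
  [-3.3,-1.2,0.9,0,0,0,-1],
  [-4.3,-1.56,1.6,0,0,0,-1],
  [-5.2,-1.9,2.4,0,0,0,-1],
])

```text
time_s: 9.6
tcp_pos: [0.5621, 0.0002, 0.1552]
ee_rot: [0.485, 0.69, 0.44, 0.307]
ft_force: [-0.3, -0.3, 0.4]
grip_width: -0.0001
```

Run:
```python
from h import *
print(here())
a=cams.capture("side");c=cams.capture("scene")
cv2.imwrite("pics/a8.png",a[:,:,::-1]);cv2.imwrite("pics/c8.png",c[:,:,::-1])
cv2.imwrite("pics/s8.png",np.hstack([cv2.resize(a[80:270,275:465],(400,400)),cv2.resize(c[110:300,270:460],(400,400))])[:,:,::-1])
```

```text
(array([-0.1601, -0.0585,  0.1552]), array([ 0.851,  0.31 , -0.424]), array([-0.263, -0.251, -1.168, -0.397,  0.548,  1.285]), array([-0.3, -0.3,  0.4]))
```

View pics/s8.png

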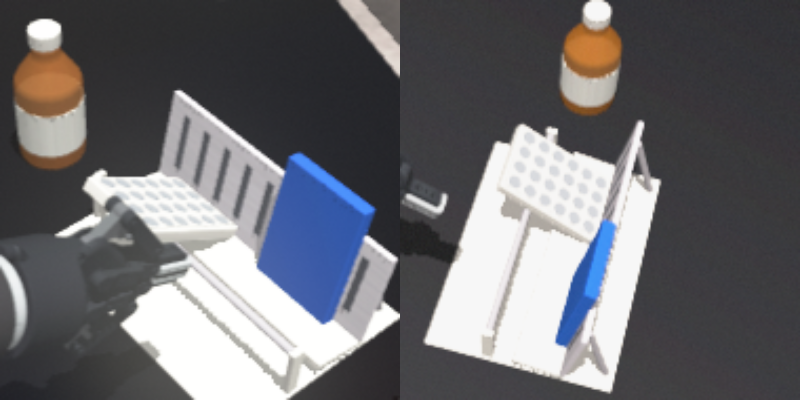

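Run:
```python
from h import *
def hull(n,f,lo,roi):
    im=cv2.imread(f);h=cv2.cvtColor(im,cv2.COLOR_BGR2HSV);m=cv2.inRange(h,(100,100,40),(128,255,255))
    k=np.zeros_like(m);x0,y0,x1,y1=roi;k[y0:y1,x0:x1]=255;m&=k
    c=max(cv2.findContours(m,0,2)[0],key=cv2.contourArea);return cv2.approxPolyDP(cv2.convexHull(c),1.5,True)[:,0].tolist()
print("scene",hull("scene","pics/c8.png",0,(320,180,400,300)));print("side",hull("side","pics/a8.png",0,(380,130,470,250)))
def ex(x,y,z):return O+x*X+y*Y+z*Z
for nm,p in dict(botR=(-.0138,-.102,.0124),botL=(-.0138,-.016,.0124),topR=(.0084,-.102,.1385),topL=(.0084,-.016,.1385),tfR=(.0222,-.102,.136),tfL=(.0222,-.016,.136)).items():
    print(nm,np.round(proj("scene",ex(*p)),1),np.round(proj("side",ex(*p)),1))
a=cv2.imread("pics/scene0.png").astype(int);b=cv2.imread("pics/c8.png").astype(int)
d=np.abs(a-b).max(2);print("bottle diff",(d[105:168,342:382]>40).sum(),"white plate diff",(d[168:212,318:356]>40).sum())
```

```text
scene [[368, 214], [372, 217], [364, 249], [348, 274], [345, 273], [344, 269], [352, 241], [365, 216]]
side [[415, 152], [418, 152], [453, 179], [433, 229], [428, 233], [397, 206], [411, 155]]
botR [345.4 272.3] [429.3 231.8]
botL [354.5 238.8] [397.  204.2]
topR [360.  248.3] [449.6 178.5]
topL [369.4 212.1] [412.9 150.9]
tfR [366.8 250.6] [455.  175.8]
tfL [375.9 214.3] [418.4 148.6]
bottle diff 0 white plate diff 0
```

Run:
```python
from h import *
a=cv2.imread("pics/c8.png")[205:285,330:385];b=cv2.imread("pics/a8.png")[140:245,385:475]
cv2.imwrite("pics/s9.png",np.hstack([cv2.resize(a,(385,560),interpolation=cv2.INTER_CUBIC),cv2.resize(b,(411,560)[::1],interpolation=cv2.INTER_CUBIC)]))
```

```text
(no output)
```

View pics/s9.png

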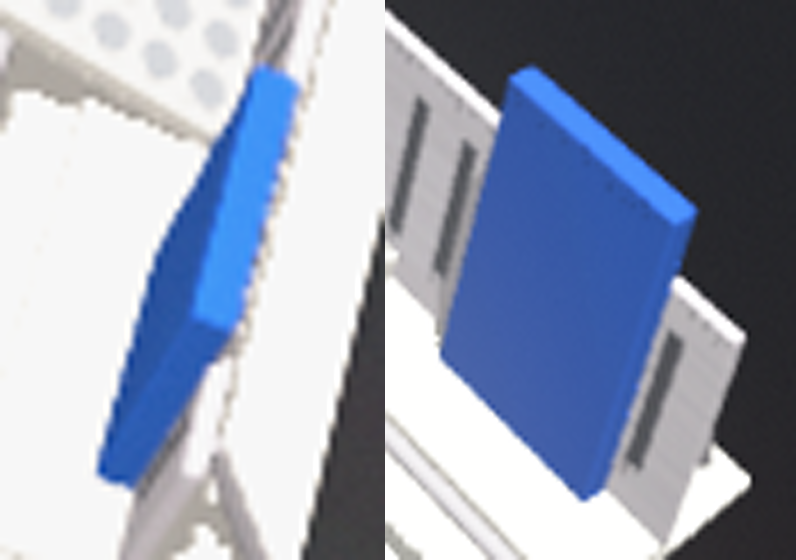

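Run:
```python
from h import *
A=lambda x,y:(330+x/7-.4,205+y/7-.4)
B=lambda x,y:(385+(x-385)/4.567-.4,140+y/5.333-.4)
for k,a,b in [("bTL",A(258,68),B(512,78)),("bTR",A(195,318),B(670,225)),("fTL",A(297,85),B(535,66)),("fTR",A(235,330),B(695,212)),("botR",A(100,470),B(583,500))]:
    p,g=tri(a,b);d=p-O;print(k,np.round([d@X,d@Y,d[2]],4),round(g,4))
```

```text
bTL [ 0.0036 -0.0205  0.136 ] 0.0012
bTR [ 0.0043 -0.1025  0.1322] 0.0024
fTL [ 0.0157 -0.0214  0.1343] 0.0023
fTR [ 0.0159 -0.1036  0.132 ] 0.0013
botR [-0.0173 -0.1018  0.0111] 0.0013
```

```bash
python3 -c "
from cell import order
print(order.hand_in())"
```

```text
the job is handed in; nothing more can be done
None
```

The blue plate now stands upright and leans flat on the fence. I handed the job in at about 10 s, with the gripper withdrawn to about 14 cm back from its final push position. The hand-in gives no verdict.

I slid the shut fingers under the plate's raised end, between the edge and the rod. I then pushed it round its lower edge in an arc until it met the fence. I pressed until the wrist force reached about 44 N and backed straight off.

**Last checks**
- **Lean:** triangulating the corners gave about 9.8° (10° expected) and a top edge 132–136 mm high. The plate is square to the fence within measurement error, and its lower edge is on the ledge.
- **Bystanders:** the white plate and the bottle show no pixel change from the first picture.
- **Disagreement:** all the triangulated corners came out about 3–6 mm nearer the robot than the nominal model, with heights 1–6 mm low. The plate showed a smaller offset of the same kind before it was moved (about 2.5 mm). I took this as calibration and pixel-picking error rather than a gap, because the offset is about the same at top and bottom and the plate had been pressed firmly onto the fence.

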